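# Make up two cheese gift crates

## Robot

A 6-joint arm with a two-finger parallel gripper is mounted at the origin on the work surface. World frame = base frame: x ahead of the robot, y to its left, z up, the work surface at z = 0. Lengths are in m, angles in rad, forces in N, time in s.
With the tool pointing down it reaches from about 0.25 to 0.775 m from the base axis. Payload 4 kg.
Tool frame: the origin (TCP) lies between the finger pads; the fingertips stand 19 mm ahead of it and the grasp point (between the pads) is the TCP (env.nose_length is the distance from the TCP to the fingertips, in m); z points along the fingers, y is the line along which they close (so a half turn about z gives the same grasp; the last joint's range is limited). The gripper opens to 94 mm and grips with 3 to 60 N. Pads are 16 mm wide; open, the fingers measure 119 mm over their backs; the gripper's body (75 mm by 177 mm) begins 78 mm behind the grasp point.
Start: joints at [1.183, 0.087, 1.371, -0, 1.684, -0.103], TCP at [0.155, 0.528, 0.225] pointing down, gripper open.
Joint ranges: [-3.1, 3.1], [-0.76, 2.03], [0.27, 2.55], [-1.08, 4.22], [0.17, 2.65], [-2.57, 2.57]. Speed limits (rad/s): [2.79, 2.79, 3.14, 3.14, 3.14, 3.14].

## Interface

Orientations are given as a 3x3 rotation matrix whose columns are the frame's x, y, z axes.
In Python, from plant import env gives the robot as it stands. The module is installed in compiled form; this text tells all that it offers.
- The arm moves only by the tool play_rows, never from a script. Its argument "commands" is a list of rows, each a list of 6 numbers: the shift along the tool's x, y, z in cm, then the turn, a rotation vector about the tool's x, y, z in degrees. In form: [[x, y, z, ax, ay, az], ...]. A call has exactly 5 rows; each row is the pose to reach, as a shift and turn from the pose commanded when the call began, along the tool's axes at that moment; what a row does not reach only later rows make up. A row lasts 1/12 s, in which the tool goes at most 41.7 mm and 7.16 degrees, less where a joint would pass 70% of its speed; a pose out of reach is approached as far as the arm can. A call with a gripper value outside its range is refused whole. "fingers" is the finger opening in cm, from 0 to 9.4, set as the call begins (left out, the last holds). The fingers move at their own pace and stop on an object; "newtons" is the grip in N (left out, the last holds). Time passes only in rows, so rows that repeat a pose let the fingers close, or fill a call up. It gives the time, the measured TCP pose, the force, the opening and the grip force at its end, in the units of the state.
- env.get_state(): the state, without advancing time (a new reading comes with each control period).
- env.snapshot(name): name is "scene" or "top" or "wrist"; returns the picture (400x640x3 uint8, red, green, blue); there is no depth.
- env.camera_model(name): a dict with "mtx" (3x3 intrinsics, pixels), "pose" (4x4, takes a point from camera to world coordinates). Camera axes: x right, y up, looking along -z (the intrinsics and any distortion apply to the point x, -y, -z); pixel columns grow to the right and rows downward; lengths in m; the calibration is good to about 2 mm. The wrist camera is an equidistant fisheye: a pixel r from the principal point sees the ray r / f radians off the axis. A picture is of the moment at which its call begins: read the wrist's pose just before it. camera_model takes no time and is no camera call; for the wrist camera it gives the pose at the moment of the call.
- env.sign_off(): hands the job in; it is judged then, once.
Trained networks look in the newest picture that a camera, given by its name, has taken for a name from the list of things; names that differ only in an ending like _2 or _b are one class to them, and where a whole thing is asked for, a point or a joint stands for the part that bears it (a point fixed in the world has none). Each returns a list of dicts, best first, with "p" (0 to 1); they miss things now and then, are a little off and sometimes report something else, mostly with a low value. They report only what shows in the picture. A call takes as long as a camera call.
- env.trace(camera, thing): "pixels" (400x640 bool, what is visible of it) and "extent" ([left, top, right, bottom] in pixels, round what is visible of it).
The state is a dict: "clock": time; "qpos": joint angles; "dq": joint speeds; "joint_torque": joint torques, N m; "position": TCP position; "orientation": TCP orientation; "force": force on the tool from outside, world axes, zero at the start; "torque": the same for the moment, N m; "width": finger opening in m; "gripper_force": force on a finger pad.
Only numpy, scipy, OpenCV 4.12 (cv2) and the standard library are available. Lean on these libraries where they do the work, as an engineer would, in place of code of your own. Each camera call takes 0.05 s, during which the arm holds its last target. There are 200 camera calls.

## Task

Make up the two gift crates from the stock on the counter: in the long three-bay crate the large white round goes in the middle bay, with the foil wedge and the small jar in the two end bays, whichever way round, and in the short two-bay crate the yellow block goes in the longer bay and the small white round in the shorter one. Set each thing down gently, standing upright as it stands now, in the middle of its bay, with the wedge and the block squared up lengthwise along the crate. Leave the tall jar and the cracker carton standing where they are.

Things in the scene. Friction and masses are not known exactly. Their poses are not given: they have to be found in the camera images.
- big_round_c (a point): Large white-rind round cheese, an upright cylinder 62 mm across and 46 mm high, about 150 g. The point is its centre, half-way up; z is its own axis, up at the start.
- small_round_c (a point): Small white-rind round cheese, an upright cylinder 44 mm across and 42 mm high, about 70 g. The point is its centre, half-way up; z is its own axis, up at the start.
- wedge_c (a point): Gold-foil cheese wedge standing on its rind with the point up: a triangular slice, 44 mm thick along its y (two upright parallel faces, the ones to grip), 80 mm long along its x at the foot, narrowing to a 10 mm tip at the top, 70 mm high, about 140 g. The point lies on its middle plane, half-way up (35 mm above its foot); z is up at the start.
- block_c (a point): Yellow cheese block with a paper band, 76 mm long along its x, 42 mm wide along its y, 48 mm high, about 170 g. The point is its centre, half-way up; z is its own axis, up at the start.
- small_jar_c (a point): Small dark chutney jar with a brass lid, an upright cylinder 52 mm across and only 52 mm high (lid the top 14 mm, 50 mm across), about 150 g. The point is its centre, half-way up; z is its own axis, up at the start.
- tall_jar_c (a point): Large tall jar of the same make, 66 mm across and 82 mm high. Not wanted in the crates: it stays where it is. The point is its centre, half-way up; z is its own axis, up at the start.
- carton_c (a point): Cracker carton in brown card with a pale band, 50 mm square and 80 mm high. Not wanted in the crates: it stays where it is. The point is its centre, half-way up; z is its own axis, up at the start.
- long_crate: Long shallow pine crate with three bays, fixed to the counter; 124 mm wide along its x, 302 mm long along its y, 22 mm high over all. The origin is at the centre of its underside. Floor 6 mm thick, side and end walls 6 mm thick, cross slats 5 mm thick and 20 mm high. The bays are 112 mm wide across the crate; along it the middle bay is 84 mm (centre at the origin) and the end bays 98 mm each (centres at y = +96 mm and y = -96 mm).
- short_crate: Short shallow pine crate with two bays, fixed to the counter; 124 mm wide along its x, 187 mm long along its y, 22 mm high over all. The origin is at the centre of its underside. Floor 6 mm thick, side and end walls 6 mm thick, cross slat 5 mm thick and 20 mm high. The bays are 112 mm wide across the crate; along it the longer bay is 98 mm (centre at y = -38.5 mm) and the shorter bay 72 mm (centre at y = +51.5 mm).

How it is judged:
By the outcome, as a careful person would: the job done as asked, in the order asked, and still so for the second after the job is handed in, with the robot touching nothing.
It also fails if it takes over 125 s, if anything falls off the work surface, if the arm or the gripper's body presses on something with over 40 N, if the wrist force passes 120 N, or if a joint passes its speed limit or range.

## Working session

There is one attempt and no reset: what is moved stays moved. The work goes in short steps, Python scripts to look and compute and a tool call to move; the robot and the scene stay as the last step left them, time stands still between calls to the robot, and variables do not carry over. Pictures are saved under pics/ and viewed, at most 14 in all, crops included, and the job is handed in when it is done.

Besides the shell and the picture viewer there is one more tool, called after ">>>" by a JSON object that holds its "op" and its "data". play_rows: Moves the arm, as the interface text tells. Its arguments: {"type":"object","properties":{"commands":{"type":"array","items":{"type":"array","items":{"type":"number"}}},"fingers":{"type":"number"},"newtons":{"type":"number"}},"required":["commands"]}

```bash
mkdir -p pics
python3 - <<'E'
from plant import env
import cv2, numpy as np
s=env.get_state(); print(s['clock'],s['position'],s['orientation'],s['width'])
for n in ["top","scene"]:
    im=env.snapshot(n); cv2.imwrite(f"pics/{n}0.png",im[:,:,::-1]); 
    m=env.camera_model(n); print(n,m['mtx'],m['pose'],[k for k in m])
for n in ["top","scene"]:
  for t in ["big_round_c","small_round_c","wedge_c","block_c","small_jar_c","tall_jar_c","carton_c","long_crate","short_crate"]:
    print(n,t,[(round(r['p'],2),np.round(r['extent']).tolist()) for r in env.trace(n,t)][:3])
E
```

```text
0.0 [0.1543359  0.52737469 0.22330427] [[-9.59716091e-01  2.80970337e-01 -8.32953173e-04]
 [ 2.80971482e-01  9.59713935e-01 -2.04675428e-03]
 [ 2.24319527e-04 -2.19833911e-03 -9.99997558e-01]] 0.09392603046293112
top [[507.38832763   0.         311.15749822]
 [  0.         507.38832763 202.61766216]
 [  0.           0.           1.        ]] [[-0.00611054  0.99633649 -0.08530105  0.45990155]
 [-0.99971267 -0.00806384 -0.02257311 -0.08276204]
 [-0.02317827  0.08513861  0.99609949  1.11432905]
 [ 0.          0.          0.          1.        ]] ['mtx', 'pose']
scene [[471.36902097   0.         328.50371027]
 [  0.         471.36902097 193.84022378]
 [  0.           0.           1.        ]] [[-0.31041342 -0.77331568  0.55283484  1.20456243]
 [ 0.95054066 -0.25909371  0.17129771  0.1358244 ]
 [ 0.01076882  0.5786651   0.81549416  1.00909144]
 [ 0.          0.          0.          1.        ]] ['mtx', 'pose']
top big_round_c [(0.71, [374.0, 232.0, 402.0, 262.0])]
top small_round_c [(0.92, [435.0, 238.0, 460.0, 257.0]), (0.42, [132.0, 142.0, 273.0, 206.0])]
top wedge_c [(0.6, [429.0, 172.
[... 369 characters left out ...]
0.0, 170.0, 467.0, 208.0]), (0.64, [316.0, 180.0, 341.0, 205.0])]
top short_crate [(0.64, [146.0, 222.0, 237.0, 281.0])]
scene big_round_c [(0.75, [274.0, 145.0, 298.0, 172.0])]
scene small_round_c [(0.68, [233.0, 136.0, 251.0, 151.0]), (0.42, [398.0, 169.0, 478.0, 226.0])]
scene wedge_c [(0.96, [213.0, 166.0, 238.0, 198.0])]
scene block_c [(0.66, [253.0, 174.0, 290.0, 211.0]), (0.23, [290.0, 218.0, 319.0, 255.0])]
scene small_jar_c [(0.88, [302.0, 188.0, 324.0, 220.0])]
scene tall_jar_c []
scene carton_c [(0.87, [286.0, 214.0, 316.0, 258.0])]
scene long_crate [(0.64, [348.0, 209.0, 483.0, 295.0]), (0.36, [322.0, 143.0, 347.0, 184.0])]
scene short_crate [(0.92, [400.0, 168.0, 476.0, 226.0])]
```

Run:
```python
import cv2
im=cv2.imread("pics/top0.png"); cv2.imwrite("pics/topc.png",cv2.resize(im[100:310,110:490],None,fx=2.1,fy=2.1,interpolation=cv2.INTER_CUBIC))
```

```text
(no output)
```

View pics/topc.png

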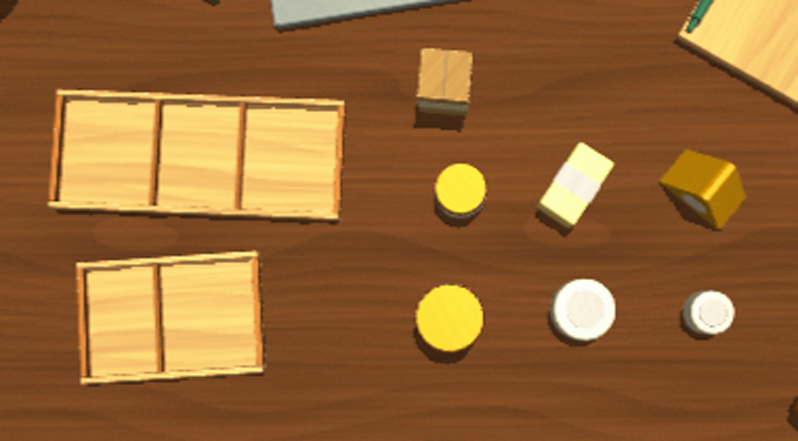

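View pics/scene0.png

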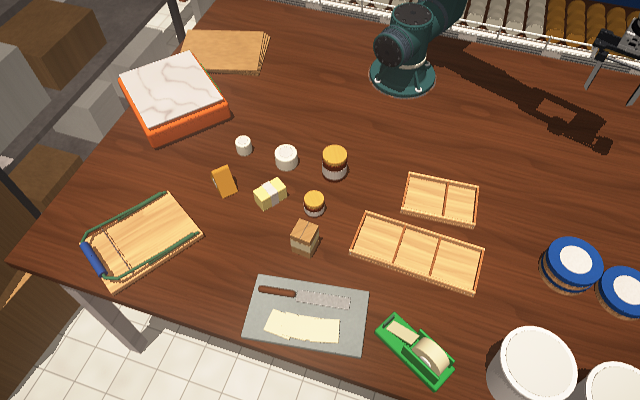

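The top view shows the long crate upper-left with the short crate below it (its longer bay faces −y). The carton is at (323,137), small jar (328,192), block (384,187), wedge (446,190), tall jar (325,252), big round (388,247) and small round (447,247). The scene view agrees. Next I fit poses to the silhouettes in both cameras.

```bash
cat > h.py <<'E'
from plant import env
import cv2, numpy as np, json
from scipy.optimize import minimize
from scipy.spatial.transform import Rotation as R
def cyl(d,h): a=np.arange(0,2*np.pi,.2); return np.array([[d/2*np.cos(t),d/2*np.sin(t),z] for t in a for z in (0,h)])
def box(x,y,h): return np.array([[i*x/2,j*y/2,z] for i in(-1,1) for j in(-1,1) for z in(0,h)])
S={"big_round_c":cyl(.062,.046),"small_round_c":cyl(.044,.042),"block_c":box(.076,.042,.048),"small_jar_c":cyl(.052,.052),
"tall_jar_c":cyl(.066,.082),"carton_c":box(.05,.05,.08),"long_crate":box(.124,.302,.022),"short_crate":box(.124,.187,.022),
"wedge_c":np.array([[x,y,z] for y in(-.022,.022) for x,z in((-.04,0),(.04,0),(-.005,.07),(.005,.07))])}
def proj(P,m,fish=False):
    T=np.linalg.inv(m['pose']); c=P@T[:3,:3].T+T[:3,3]; c=c*[1,-1,-1]
    K=m['mtx']
    if fish:
        r=np.hypot(c[:,0],c[:,1]); th=np.arctan2(r,c[:,2]); k=th/np.maximum(r,1e-9)
        return np.c_[K[0,0]*c[:,0]*k+K[0,2],K[1,1]*c[:,1]*k+K[1,2]]
    q=c@K.T; return q[:,:2]/q[:,2:]
def ray(uv,m,z,fish=False):
    K=m['mtx']; a=(np.array(uv)-[K[0,2],K[1,2]])/[K[0,0],K[1,1]]
    if fish:
        r=np.linalg.norm(a); d=np.r_[a/r*np.sin(r),np.cos(r)]
    else: d=np.r_[a,1]
    d=m['pose'][:3,:3]@(d*[1,-1,-1]); o=m['pose'][:3,3]; return (o+d*(z-o[2])/d[2])[:2]
def sil(t,p,m,fish,f=4):
    P=S[t]@R.from_euler('z',p[2]).as_matrix().T+[p[0],p[1],p[3] if len(p)>3 else 0]
    q=proj(P,m,fish); h=cv2.convexHull(((q+.5)*f*16-8).round().astype(np.int32))
    im=np.zeros((400*f,640*f),np.uint8); cv2.fillConvexPoly(im,h,255,shift=4)
    return cv2.resize(im,(640,400),interpolation=cv2.INTER_AREA)/255.
def fit(t,views,yaws=(0,),z0=0):
    """views: list of (mask,model,fish)"""
    best=None
    mk,m,fs=views[0]; ys,xs=np.nonzero(mk); c=ray((xs.mean(),ys.mean()),m,z0+S[t][:,2].max()/2,fs)
    for y0 in yaws:
        def cost(p):
            e=0
            for mk,m,fs in views: e+=np.abs(sil(t,[p[0],p[1],p[2]*10,z0],m,fs)-mk).sum()/mk.sum()
            return e/len(views)
        x0=np.r_[c,y0/10]
        r=minimize(cost,x0,method='Nelder-Mead',options=dict(initial_simplex=x0+np.array([[0,0,0],[.012,0,0],[0,.012,0],[0,0,.02]]),xatol=1e-4,fatol=1e-4,maxiter=150))
        if best is None or r.fun<best[1]: best=(np.r_[r.x[:2],r.x[2]*10],r.fun)
    return best
def go(p,yaw,s=None,frm=None):
    """tool-frame shift (cm) and z turn (deg) from pose frm=(pos,R) (default: measured) to pos p, tool y at yaw (rad)"""
    if frm is None: s=env.get_state(); frm=(s['position'],s['orientation'])
    o,Q=frm; y=np.array([np.cos(yaw),np.sin(yaw),0]); z=np.array([0,0,-1.]); T=np.c_[np.cross(y,z),y,z]
    return np.r_[Q.T@(np.array(p)-o)*100, R.from_matrix(Q.T@T).as_rotvec(degrees=True)].round(2),(np.array(p),T)
E
cat > m.py <<'E'
from h import *
M={n:env.camera_model(n) for n in("top","scene")}; out={}
for n in M: env.snapshot(n)
for t in S:
    v=[]
    for n in M:
        r=env.trace(n,t)
        if r: v.append((r[0]['pixels'],M[n],False))
    yaws=[0] if 'crate' in t else ([0,.8,-.8,1.57] if t in("wedge_c","block_c","carton_c") else [0])
    b=fit(t,v,yaws); single=[fit(t,[x],[b[0][2]]) for x in v]
    out[t]=b[0].tolist(); print(t,b[0].round(4),round(b[1],3),[(s[0].round(4).tolist(),round(s[1],3)) for s in single])
json.dump(out,open("poses.json","w"))
E
python3 m.py
```

```text
big_round_c [ 0.4568 -0.2191  0.059 ] 0.112 [([0.4579, -0.2195, -0.0099], np.float64(0.122)), ([0.4557, -0.2195, 0.2122], np.float64(0.098))]
small_round_c [ 0.453  -0.3458  0.1288] 0.078 [([0.4531, -0.3455, 0.287], np.float64(0.077))]
block_c [ 0.5834 -0.2143  2.5165] 0.07 [([0.5837, -0.2144, 2.511], np.float64(0.07)), ([0.5824, -0.2146, 2.5466], np.float64(0.066))]
small_jar_c [ 0.578  -0.0971  0.1727] 0.084 [([0.578, -0.0974, 0.2927], np.float64(0.101)), ([0.5777, -0.0975, 0.2432], np.float64(0.065))]
tall_jar_c [ 0.4506 -0.0842  0.1583] 0.084 [([0.4506, -0.0842, 0.2637], np.float64(0.049)), ([0.4477, -0.0851, 0.292], np.float64(0.117))]
carton_c [ 0.6887 -0.0819 -0.101 ] 0.044 [([0.6889, -0.0822, -0.0991], np.float64(0.044)), ([0.689, -0.0819, -0.1243], np.float64(0.039))]
long_crate [ 0.6208  0.1766 -0.0486] 0.021 [([0.6212, 0.177, -0.0493], np.float64(0.015)), ([0.6203, 0.1761, -0.0457], np.float64(0.024))]
short_crate [0.4518 0.2026 0.0638] 0.038 [([0.453, 0.203, 0.0597], np.float64(0.039)), ([0.4507, 0.2026, 0.0572], np.float64(0.03))]
wedge_c [ 0.5796 -0.3497  0.8219] 0.114 [([0.5805, -0.3497, 0.868], np.float64(0.05)), ([0.578, -0.3504, 0.8192], np.float64(0.162))]
```

Run:
```python
from h import *
f=None
d,f1=go([.3,.40,.30],np.deg2rad(40)); print(d)
d,f2=go([.43,.28,.30],np.deg2rad(5),frm=f1); print(d)
d,f3=go([.52,.19,.30],0,frm=f2); print(d)
```

```text
[-17.55  -8.18  -7.55   0.     0.    33.68]
[-17.55   2.25   0.     0.     0.    35.  ]
[-9.75  8.18  0.    0.    0.    5.  ]
```

>>> {"op": "play_rows", "data": {"commands": [[-3.4, -1.6, -1.5, 0, 0, 6.74], [-6.8, -3.2, -3, 0, 0, 13.48], [-10.2, -4.8, -4.5, 0, 0, 20.2], [-13.6, -6.4, -6, 0, 0, 26.9], [-17, -8, -7.5, 0, 0, 33.7]], "fingers": 9.4}}

```text
clock: 2.42
position: [0.296, 0.402, 0.3004]
orientation: [[-0.639, 0.77, 0.0], [0.77, 0.639, 0.0], [0.0, 0.001, -1.0]]
force: [0.3, 1.3, -0.5]
width: 0.0939
gripper_force: 0.0
```

>>> {"op": "play_rows", "data": {"commands": [[-3.5, 0.45, 0, 0, 0, 7], [-7, 0.9, 0, 0, 0, 14], [-10.5, 1.35, 0, 0, 0, 21], [-14, 1.8, 0, 0, 0, 28], [-17.5, 2.25, 0, 0, 0, 35]]}}

```text
clock: 2.83
position: [0.4259, 0.2823, 0.2998]
orientation: [[-0.081, 0.997, 0.001], [0.997, 0.081, 0.001], [0.0, 0.001, -1.0]]
force: [-0.3, 0.7, 0.2]
width: 0.0941
gripper_force: 0.0
```

>>> {"op": "play_rows", "data": {"commands": [[-3, 2, 0, 0, 0, 2], [-6, 4, 0, 0, 0, 4], [-9, 6, 0, 0, 0, 5], [-9.75, 8.2, 0, 0, 0, 5], [-9.75, 8.2, 0, 0, 0, 5]]}}

```text
clock: 3.25
position: [0.5181, 0.191, 0.2981]
orientation: [[0.006, 1.0, -0.0], [1.0, -0.006, -0.001], [-0.001, -0.0, -1.0]]
force: [0.8, -0.3, -0.6]
width: 0.0941
gripper_force: 0.0
```

```bash
cat > w.py <<'E'
from h import *
import sys
tag,*ts=sys.argv[1:]
m=env.camera_model("wrist"); im=env.snapshot("wrist"); P=json.load(open("poses.json"))
ov=im[:,:,::-1].copy()
print(env.get_state()['position'],m['pose'][:3,3].round(3))
for t in ts:
    q=proj(S[t]@R.from_euler('z',P[t][2]).as_matrix().T+[P[t][0],P[t][1],0],m,True)
    print(t,'expected extent',q.min(0).round(),q.max(0).round())
    for r in env.trace("wrist",t)[:2]:
        b=fit(t,[(r['pixels'],m,True)],[P[t][2]])
        print('  p',round(r['p'],2),np.round(r['extent']),'fit',b[0].round(4),round(b[1],3))
    cv2.polylines(ov,[cv2.convexHull(q.astype(np.int32))],True,(255,0,255),1)
cv2.imwrite(f"pics/w_{tag}.png",ov)
E
python3 w.py crates long_crate short_crate
```

```text
[0.51629999 0.19230814 0.29841699] [0.519 0.264 0.457]
long_crate expected extent [335.  74.] [432. 274.]
  p 0.87 [333.  75. 432. 275.] fit [ 0.6227  0.1771 -0.0509] 0.096
short_crate expected extent [220.  95.] [316. 228.]
  p 0.89 [221.  94. 320. 230.] fit [0.452  0.203  0.0588] 0.018
```

View pics/w_crates.png

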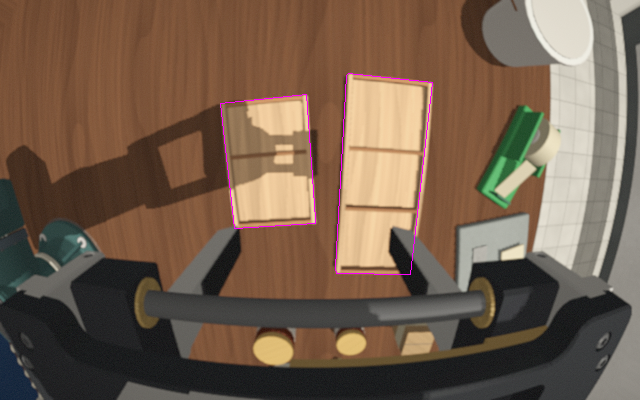

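The projected crate outlines fit the walls well, with the long crate at x 335–432 and the short crate at x 220–316 in the picture. Next I look at the stock from above.

>>> {"op": "play_rows", "data": {"commands": [[-4, 0, 0, 0, 0, 0], [-8, 0, 0, 0, 0, 0], [-12, 0, 0, 0, 0, 0], [-16, 0, 0, 0, 0, 0], [-20, 0, 0, 0, 0, 0]]}}

```text
clock: 3.82
position: [0.514, -0.0063, 0.3002]
orientation: [[-0.003, 1.0, 0.001], [1.0, 0.003, 0.0], [0.0, 0.001, -1.0]]
force: [1.1, 0.3, 0.5]
width: 0.0939
gripper_force: 0.0
```

>>> {"op": "play_rows", "data": {"commands": [[-4, 0, 0, 0, 0, 0], [-8, 0, 0, 0, 0, 0], [-12, 0, 0, 0, 0, 0], [-16, 0, 0, 0, 0, 0], [-20, 0, 0, 0, 0, 0]]}}

```text
clock: 4.23
position: [0.5145, -0.2064, 0.3003]
orientation: [[-0.002, 1.0, 0.001], [1.0, 0.002, -0.0], [-0.0, 0.001, -1.0]]
force: [-0.6, 0.5, -0.2]
width: 0.094
gripper_force: 0.0
```

>>> {"op": "play_rows", "data": {"commands": [[-4, 0, 0, 0, 0, 0], [-8, 0, 0, 0, 0, 0], [-12, 0, 0, 0, 0, 0], [-16, 0, 0, 0, 0, 0], [-20, 0, 0, 0, 0, 0]]}}

```text
clock: 4.65
position: [0.5152, -0.4063, 0.3003]
orientation: [[-0.002, 1.0, 0.001], [1.0, 0.002, -0.0], [-0.0, 0.001, -1.0]]
force: [-0.1, -0.1, 0.9]
width: 0.0938
gripper_force: 0.0
```

```bash
python3 w.py stock big_round_c small_round_c block_c small_jar_c wedge_c
```

```text
[ 0.5136276  -0.41391629  0.29697338] [ 0.515 -0.333  0.459]
big_round_c expected extent [248.  17.] [296.  65.]
  p 0.8 [252.  16. 298.  66.] fit [ 0.4578 -0.2215  0.1678] 0.055
  p 0.25 [252. 117. 287. 146.] fit [ 0.4646 -0.3473  0.0933] 1.187
small_round_c expected extent [252. 114.] [287. 146.]
block_c expected extent [332.   8.] [397.  69.]
  p 0.85 [333.  12. 393.  66.] fit [ 0.5832 -0.2141  2.5898] 0.085
small_jar_c expected extent [339. -55.] [379. -11.]
wedge_c expected extent [328. 103.] [386. 161.]
  p 0.57 [333. 102. 385. 160.] fit [ 0.5804 -0.3492  0.8838] 0.038
```

View pics/w_stock.png

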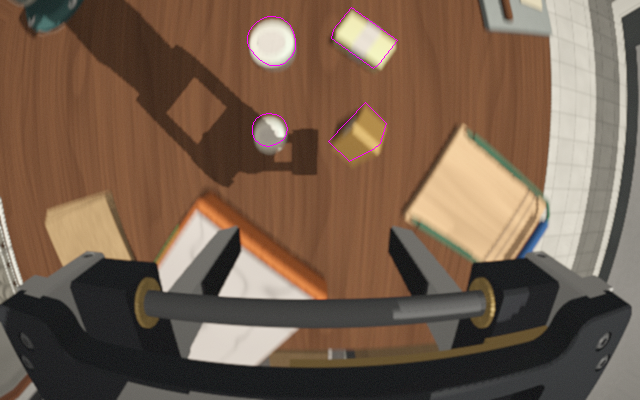

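Run:
```python
from h import *
a=[]
for i in range(4):
    env.snapshot("top"); a.append(env.get_state()['position'])
print(np.array(a).round(4))
```

```text
[[ 0.5155 -0.4042  0.3007]
 [ 0.5155 -0.4043  0.3008]
 [ 0.5155 -0.4044  0.3008]
 [ 0.5154 -0.4047  0.3006]]
```

>>> {"op": "play_rows", "data": {"commands": [[1.2, 1.4, 3, 0, 0, 7], [2.4, 2.8, 6.5, 0, 0, 14], [3.8, 4.5, 10, 0, 0, 21], [5, 5.8, 13, 0, 0, 28], [5.5, 6.45, 15, 0, 0, 35]], "fingers": 8}}

```text
clock: 5.57
position: [0.5797, -0.3475, 0.1456]
orientation: [[0.576, 0.817, -0.003], [0.817, -0.576, 0.004], [0.001, -0.005, -1.0]]
force: [-0.7, 0.9, -0.7]
width: 0.0799
gripper_force: 0.0
```

>>> {"op": "play_rows", "data": {"commands": [[0, 0, 0, 0, 0, 3], [0, 0, 1.5, 0, 0, 5.1], [0, 0, 3, 0, 0, 5.1], [0, 0, 5, 0, 0, 5.1], [0, 0, 6, 0, 0, 5.1]]}}

```text
clock: 5.98
position: [0.5788, -0.3497, 0.0874]
orientation: [[0.643, 0.766, -0.002], [0.766, -0.643, 0.002], [-0.0, -0.003, -1.0]]
force: [-0.3, 1.4, -0.5]
width: 0.08
gripper_force: 0.0
```

```bash
cat > st.py <<'E'
from h import *
import sys
a=[]
for i in range(2): env.snapshot("top"); s=env.get_state(); a.append(s['position'])
y=s['orientation'][:,1]; x,yy,z,w=map(float,(sys.argv[1:]+["0"]*4)[:4])
print(s['clock'],np.mean(a,0).round(4),'yaw',np.degrees(np.arctan2(y[1],y[0])).round(2),'w',round(s['width'],4),'F',s['force'].round(1),'g',round(s['gripper_force'],1))
if len(sys.argv)>1: print('to target',go([x,y_:=yy,z],np.radians(w),frm=(np.mean(a,0),s['orientation']))[0])
E
python3 st.py .580 -.3495 .030 -40.1
```

```text
6.0833 [ 0.578  -0.3495  0.086 ] yaw -40.07 w 0.0798 F [-0.2 -0.3 -0.1] g 0.0
to target [ 0.13  0.19  5.6  -0.3   0.02  0.03]
```

>>> {"op": "play_rows", "data": {"commands": [[0.13, 0.2, 2, 0, 0, 0], [0.13, 0.2, 4, 0, 0, 0], [0.13, 0.2, 5, 0, 0, 0], [0.13, 0.2, 5.5, 0, 0, 0], [0.13, 0.2, 5.5, 0, 0, 0]]}}

```text
clock: 6.5
position: [0.5814, -0.3512, 0.0337]
orientation: [[0.644, 0.765, -0.001], [0.765, -0.644, 0.001], [-0.0, -0.002, -1.0]]
force: [-0.7, -0.1, -0.2]
width: 0.0798
gripper_force: 0.0
```

>>> {"op": "play_rows", "data": {"commands": [[0, 0, 0, 0, 0, 0], [0, 0, 0, 0, 0, 0], [0, 0, 0, 0, 0, 0], [0, 0, 0, 0, 0, 0], [0, 0, 0, 0, 0, 0]], "fingers": 3, "newtons": 20}}

```text
clock: 6.92
position: [0.5821, -0.3519, 0.0353]
orientation: [[0.644, 0.765, 0.001], [0.765, -0.644, -0.001], [0.0, 0.001, -1.0]]
force: [-0.6, -0.4, -0.0]
width: 0.05
gripper_force: 0.0
```

```bash
python3 st.py; python3 w.py wedge wedge_c
```

```text
7.0167 [ 0.5817 -0.3516  0.035 ] yaw -40.12 w 0.0437 F [-1.1 -0.5  2.2] g 20.0
[ 0.58167807 -0.35151547  0.03495678] [ 0.629 -0.296  0.194]
wedge_c expected extent [260. 171.] [357. 296.]
  p 0.94 [268. 176. 361. 291.] fit [ 0.5832 -0.35    0.8761] 0.035
```

>>> {"op": "play_rows", "data": {"commands": [[0, 0, -1.5, 0, 0, 0], [0, 0, -4, 0, 0, -7], [0, 0, -7, 0, 0, -14], [0, 0, -10, 0, 0, -21], [0, 0, -12, 0, 0, -28]]}}

```text
clock: 7.53
position: [0.5824, -0.3521, 0.1571]
orientation: [[0.204, 0.979, 0.003], [0.979, -0.204, -0.002], [-0.001, 0.003, -1.0]]
force: [0.2, -0.0, -1.6]
width: 0.0441
gripper_force: 20.0
```

>>> {"op": "play_rows", "data": {"commands": [[0, 0, 0, 0, 0, -5], [0, 0, 0, 0, 0, -9.2], [0, 0, 0, 0, 0, -9.2], [0, 0, 0, 0, 0, -9.2], [0, 0, 0, 0, 0, -9.2]]}}

```text
clock: 7.95
position: [0.5814, -0.3514, 0.1533]
orientation: [[0.053, 0.999, -0.001], [0.999, -0.053, 0.001], [0.001, -0.001, -1.0]]
force: [-0.5, -0.5, -1.5]
width: 0.0441
gripper_force: 20.0
```

>>> {"op": "play_rows", "data": {"commands": [[2, 0, 0, 0, 0, 0], [5, 0, 0, 0, 0, 0], [8.5, 0, 0, 0, 0, 0], [12, 0.1, 0, 0, 0, 0], [15.5, 0.1, 0, 0, 0, 0]]}}

```text
clock: 8.37
position: [0.5903, -0.1955, 0.1537]
orientation: [[0.053, 0.999, -0.001], [0.999, -0.053, 0.001], [0.001, -0.001, -1.0]]
force: [0.8, 0.5, -1.6]
width: 0.0439
gripper_force: 20.0
```

>>> {"op": "play_rows", "data": {"commands": [[3.5, 0.1, 0, 0, 0, 0], [7, 0.2, 0, 0, 0, 0], [10.5, 0.3, 0, 0, 0, 0], [14, 0.4, 0, 0, 0, 0], [17.5, 0.5, 0, 0, 0, 0]]}}

```text
clock: 8.78
position: [0.6042, -0.0207, 0.1539]
orientation: [[0.052, 0.999, -0.001], [0.999, -0.052, 0.0], [0.0, -0.001, -1.0]]
force: [0.5, -0.3, -1.9]
width: 0.0439
gripper_force: 20.0
```

>>> {"op": "play_rows", "data": {"commands": [[3.5, 0.1, 0, 0, 0, 0], [7, 0.2, 0, 0, 0, 0], [10.5, 0.3, 0, 0, 0, 0], [14, 0.4, 0, 0, 0, 0], [17.5, 0.4, 0, 0, 0, 0]]}}

```text
clock: 9.2
position: [0.6172, 0.1539, 0.1539]
orientation: [[0.052, 0.999, -0.001], [0.999, -0.052, -0.0], [-0.0, -0.001, -1.0]]
force: [0.2, -0.2, -1.4]
width: 0.0438
gripper_force: 20.0
```

>>> {"op": "play_rows", "data": {"commands": [[3.5, 0.1, 0, 0, 0, 0], [6.5, 0.2, 0, 0, 0, 0], [9, 0.3, 0, 0, 0, 0], [10.8, 0.3, 0, 0, 0, 0], [11.8, 0.3, 0, 0, 0, 0]]}}

```text
clock: 9.62
position: [0.6258, 0.2725, 0.1534]
orientation: [[0.049, 0.999, -0.001], [0.999, -0.049, 0.0], [0.0, -0.001, -1.0]]
force: [1.1, -0.9, -1.9]
width: 0.0437
gripper_force: 20.0
```

```bash
python3 st.py .6263 .2709 .043 -2.9
```

```text
9.7167 [0.6259 0.2724 0.1535] yaw -2.82 w 0.0439 F [ 0.4 -0.5 -2. ] g 20.0
to target [-0.14  0.06 11.05 -0.07  0.02  0.08]
```

>>> {"op": "play_rows", "data": {"commands": [[-0.15, 0, 2, 0, 0, 0], [-0.15, 0, 5, 0, 0, 0], [-0.15, 0, 7.5, 0, 0, 0], [-0.15, 0, 9.2, 0, 0, 0], [-0.15, 0, 10, 0, 0, 0]]}}

```text
clock: 10.13
position: [0.6245, 0.2657, 0.0504]
orientation: [[0.053, 0.999, -0.006], [0.999, -0.053, -0.003], [-0.003, -0.006, -1.0]]
force: [0.1, -0.2, -1.4]
width: 0.0442
gripper_force: 20.0
```

>>> {"op": "play_rows", "data": {"commands": [[0, 0, 0.3, 0, 0, 0], [0, 0, 0.6, 0, 0, 0], [0, 0, 0.8, 0, 0, 0], [0, 0, 0.9, 0, 0, 0], [0, 0, 1.0, 0, 0, 0]]}}

```text
clock: 10.55
position: [0.6273, 0.2686, 0.0461]
orientation: [[0.051, 0.999, 0.003], [0.999, -0.051, 0.001], [0.001, 0.003, -1.0]]
force: [-0.0, 0.2, -1.9]
width: 0.0438
gripper_force: 20.0
```

```bash
python3 st.py .6263 .2709 .041 -2.9
```

```text
10.65 [0.6269 0.2686 0.0455] yaw -2.91 w 0.0441 F [ 0.4 -0.1 -1.1] g 20.0
to target [ 0.23 -0.07  0.45  0.08 -0.03 -0.01]
```

>>> {"op": "play_rows", "data": {"commands": [[0.2, 0, 0.1, 0, 0, 0], [0.2, 0, 0.2, 0, 0, 0], [0.2, 0, 0.3, 0, 0, 0], [0.2, 0, 0.35, 0, 0, 0], [0.2, 0, 0.4, 0, 0, 0]]}}

```text
clock: 11.07
position: [0.6265, 0.2706, 0.0409]
orientation: [[0.051, 0.999, 0.0], [0.999, -0.051, 0.0], [0.0, 0.0, -1.0]]
force: [-1.2, 0.1, 2.9]
width: 0.0441
gripper_force: 20.0
```

```bash
python3 st.py .6263 .2709 .041 -2.9; python3 w.py wplace long_crate
python3 - <<'E'
from h import *
m=env.camera_model("wrist"); r=env.trace("wrist","wedge_c"); print([(x['p'],x['extent']) for x in r[:2]])
b=fit("wedge_c",[(r[0]['pixels'],m,True)],[1.52],z0=.007); print(b)
E
```

```text
11.1667 [0.6265 0.2705 0.0409] yaw -2.91 w 0.044 F [-0.5 -0.   1.1] g 20.0
to target [ 0.03 -0.02 -0.01  0.01 -0.02 -0.01]
[0.62653447 0.27055086 0.04096528] [0.63  0.343 0.2  ]
long_crate expected extent [208. 147.] [416. 446.]
  p 0.82 [206. 144. 414. 359.] fit [ 0.6258  0.3214 -0.1253] 2.658
[(0.78, [267.4, 171.2, 362.1, 288.0])]
(array([0.62661479, 0.2726932 , 1.51993572]), np.float64(0.05447139455397271))
```

>>> {"op": "play_rows", "data": {"commands": [[0, 0, 0, 0, 0, 0], [0, 0, 0, 0, 0, 0], [0, 0, 0, 0, 0, 0], [0, 0, 0, 0, 0, 0], [0, 0, 0, 0, 0, 0]], "fingers": 6.4}}

```text
clock: 11.73
position: [0.6265, 0.2704, 0.0405]
orientation: [[0.051, 0.999, 0.0], [0.999, -0.051, 0.0], [0.0, 0.0, -1.0]]
force: [1.6, 1.1, 0.5]
width: 0.0642
gripper_force: 0.0
```

>>> {"op": "play_rows", "data": {"commands": [[0, 0, -1, 0, 0, 0], [0, 0, -3.5, 0, 0, 0], [0, 0, -7, 0, 0, 0], [0, 0, -10, 0, 0, 0], [0, 0, -11, 0, 0, 0]]}}

```text
clock: 12.15
position: [0.629, 0.2712, 0.158]
orientation: [[0.051, 0.999, 0.01], [0.999, -0.051, 0.004], [0.004, 0.01, -1.0]]
force: [1.1, 0.4, 1.3]
width: 0.064
gripper_force: 0.0
```

>>> {"op": "play_rows", "data": {"commands": [[-1.5, -0.4, 0, 0, 0, 0], [-4, -1.2, 0, 0, 0, 0], [-7, -2, 0, 0, 0, 0], [-10.5, -3, 0, 0, 0, 0], [-14, -4, 0, 0, 0, 0]], "fingers": 9.0}}

```text
clock: 12.57
position: [0.5784, 0.1316, 0.1497]
orientation: [[0.05, 0.999, -0.001], [0.999, -0.05, -0.0], [-0.0, -0.001, -1.0]]
force: [0.8, 0.7, 0.1]
width: 0.0897
gripper_force: 0.0
```

>>> {"op": "play_rows", "data": {"commands": [[-3.8, -1.1, 0, 0, 0, 0], [-7.6, -2.2, 0, 0, 0, 0], [-11.4, -3.3, 0, 0, 0, 0], [-15.2, -4.4, 0, 0, 0, 0], [-19, -5.5, 0, 0, 0, 0]]}}

```text
clock: 12.98
position: [0.5135, -0.0558, 0.15]
orientation: [[0.051, 0.999, -0.0], [0.999, -0.051, 0.0], [0.0, -0.0, -1.0]]
force: [0.4, 0.3, -0.2]
width: 0.0903
gripper_force: 0.0
```

>>> {"op": "play_rows", "data": {"commands": [[-3.8, -1.1, 0, 0, 0, 0], [-7.6, -2.2, 0, 0, 0, 0], [-11.2, -3.3, 0, 0, 0, 0], [-14.8, -4.2, 0, 0, 0, 0], [-16.9, -4.9, 0, 0, 0, 0]]}}

```text
clock: 13.4
position: [0.4557, -0.2237, 0.1501]
orientation: [[0.054, 0.999, -0.001], [0.999, -0.054, -0.001], [-0.001, -0.001, -1.0]]
force: [0.5, 0.3, 0.3]
width: 0.09
gripper_force: 0.0
```

```bash
python3 st.py .4575 -.2205 .030 -2.9;python3 w.py big big_round_c
```

```text
13.5 [ 0.4552 -0.2248  0.1499] yaw -3.22 w 0.0901 F [ 0.2  0.3 -0.9] g 0.0
to target [ 0.45  0.22 11.99 -0.06  0.03 -0.32]
[ 0.45648429 -0.22163249  0.14996632] [ 0.46  -0.151  0.309]
big_round_c expected extent [280. 158.] [350. 232.]
  p 0.9 [284. 156. 352. 233.] fit [ 0.4574 -0.2184  0.0996] 0.06
```

>>> {"op": "play_rows", "data": {"commands": [[0.15, 0, 2, 0, 0, 0], [0.15, 0, 5.5, 0, 0, 0], [0.15, 0, 9, 0, 0, 0], [0.15, 0, 11.2, 0, 0, 0], [0.15, 0, 12.2, 0, 0, 0]]}}

```text
clock: 14.02
position: [0.4554, -0.2157, 0.0243]
orientation: [[0.048, 0.999, -0.006], [0.999, -0.048, 0.005], [0.004, -0.006, -1.0]]
force: [-1.2, 0.7, -0.7]
width: 0.0898
gripper_force: 0.0
```

>>> {"op": "play_rows", "data": {"commands": [[0, 0, 0, 0, 0, 0], [0, 0, 0, 0, 0, 0], [0, 0, 0, 0, 0, 0], [0, 0, 0, 0, 0, 0], [0, 0, 0, 0, 0, 0]], "fingers": 4.5}}

```text
clock: 14.43
position: [0.4585, -0.2198, 0.0305]
orientation: [[0.051, 0.999, 0.003], [0.999, -0.051, -0.002], [-0.002, 0.003, -1.0]]
force: [0.4, 1.2, 4.1]
width: 0.0616
gripper_force: 20.0
```

```bash
python3 st.py .6215 .177 .15 -2.9;python3 w.py big2 big_round_c
```

```text
14.5333 [ 0.4585 -0.2198  0.0305] yaw -2.91 w 0.0617 F [-0.3  1.2  5. ] g 20.0
to target [ 4.044e+01  1.430e+01 -1.196e+01  1.800e-01  8.000e-02 -1.000e-02]
[ 0.45852289 -0.2197747   0.03050072] [ 0.462 -0.147  0.189]
big_round_c expected extent [251. 187.] [370. 314.]
  p 0.56 [261. 186. 374. 299.] fit [ 0.4589 -0.2199  0.1578] 0.152
```

>>> {"op": "play_rows", "data": {"commands": [[0, 0, -1, 0, 0, 0], [0, 0, -3.5, 0, 0, 0], [0, 0, -7, 0, 0, 0], [0, 0, -10.5, 0, 0, 0], [0, 0, -12, 0, 0, 0]]}}

```text
clock: 15.05
position: [0.459, -0.2202, 0.1541]
orientation: [[0.051, 0.999, 0.007], [0.999, -0.051, -0.004], [-0.004, 0.007, -1.0]]
force: [-0.0, -0.8, -0.5]
width: 0.0616
gripper_force: 20.0
```

>>> {"op": "play_rows", "data": {"commands": [[1.2, 0.4, 0, 0, 0, 0], [3.5, 1.2, 0, 0, 0, 0], [6.5, 2.3, 0, 0, 0, 0], [9.8, 3.5, 0, 0, 0, 0], [13, 4.6, 0, 0, 0, 0]]}}

```text
clock: 15.47
position: [0.5093, -0.0893, 0.1465]
orientation: [[0.052, 0.999, -0.003], [0.999, -0.052, 0.002], [0.002, -0.003, -1.0]]
force: [-0.1, -0.4, -1.0]
width: 0.0618
gripper_force: 20.0
```

>>> {"op": "play_rows", "data": {"commands": [[3.5, 1.2, 0, 0, 0, 0], [7, 2.5, 0, 0, 0, 0], [10.5, 3.7, 0, 0, 0, 0], [14, 5, 0, 0, 0, 0], [17.5, 6.2, 0, 0, 0, 0]]}}

```text
clock: 15.88
position: [0.5798, 0.0828, 0.1462]
orientation: [[0.05, 0.999, -0.004], [0.999, -0.05, 0.0], [0.0, -0.004, -1.0]]
force: [0.8, -0.0, -1.6]
width: 0.0616
gripper_force: 20.0
```

>>> {"op": "play_rows", "data": {"commands": [[3.2, 1.1, 0, 0, 0, 0], [6, 2.1, 0, 0, 0, 0], [8, 2.8, 0, 0, 0, 0], [9.3, 3.3, 0, 0, 0, 0], [9.9, 3.5, 0, 0, 0, 0]]}}

```text
clock: 16.3
position: [0.6199, 0.1794, 0.1463]
orientation: [[0.049, 0.999, -0.003], [0.999, -0.049, -0.0], [-0.0, -0.003, -1.0]]
force: [-0.4, -0.1, -1.3]
width: 0.0619
gripper_force: 20.0
```

>>> {"op": "play_rows", "data": {"commands": [[0, 0, 1.5, 0, 0, 0], [0, 0, 4.5, 0, 0, 0], [0, 0, 7.5, 0, 0, 0], [0, 0, 9.3, 0, 0, 0], [0, 0, 10.2, 0, 0, 0]]}}

```text
clock: 16.72
position: [0.6176, 0.1756, 0.0417]
orientation: [[0.052, 0.999, -0.008], [0.999, -0.052, -0.002], [-0.002, -0.008, -1.0]]
force: [-0.4, 0.4, -0.6]
width: 0.0621
gripper_force: 20.0
```

>>> {"op": "play_rows", "data": {"commands": [[0, 0, 0.2, 0, 0, 0], [0, 0, 0.4, 0, 0, 0], [0, 0, 0.6, 0, 0, 0], [0, 0, 0.6, 0, 0, 0], [0, 0, 0.6, 0, 0, 0]]}}

```text
clock: 17.13
position: [0.6217, 0.1772, 0.0422]
orientation: [[0.051, 0.999, 0.003], [0.999, -0.051, 0.001], [0.001, 0.003, -1.0]]
force: [0.2, -0.4, -1.3]
width: 0.0618
gripper_force: 20.0
```

```bash
python3 st.py .6215 .177 .0365 -2.9
```

```text
17.2333 [0.6215 0.1772 0.0419] yaw -2.92 w 0.0621 F [-0.5 -0.1 -0.6] g 20.0
to target [-0.02 -0.    0.54  0.13 -0.03 -0.02]
```

>>> {"op": "play_rows", "data": {"commands": [[0, 0, 0.1, 0, 0, 0], [0, 0, 0.25, 0, 0, 0], [0, 0, 0.4, 0, 0, 0], [0, 0, 0.5, 0, 0, 0], [0, 0, 0.5, 0, 0, 0]]}}

```text
clock: 17.65
position: [0.6208, 0.1772, 0.0365]
orientation: [[0.051, 0.999, 0.0], [0.999, -0.051, 0.0], [0.0, 0.0, -1.0]]
force: [-2.0, -0.1, 4.4]
width: 0.0615
gripper_force: 20.0
```

```bash
python3 st.py .6215 .177 .0365 -2.9
```

```text
17.75 [0.6208 0.1772 0.0365] yaw -2.91 w 0.0617 F [-2.5 -0.1  5.1] g 20.0
to target [-0.02  0.07  0.    0.03 -0.01 -0.01]
```

Down with light contact. I release it and go to the small jar.

>>> {"op": "play_rows", "data": {"commands": [[0, 0, 0, 0, 0, 0], [0, 0, 0, 0, 0, 0], [0, 0, 0, 0, 0, 0], [0, 0, 0, 0, 0, 0], [0, 0, 0, 0, 0, 0]], "fingers": 7.8}}

```text
clock: 18.17
position: [0.6206, 0.177, 0.035]
orientation: [[0.051, 0.999, -0.001], [0.999, -0.051, -0.0], [-0.0, -0.001, -1.0]]
force: [0.2, -0.4, 0.5]
width: 0.0781
gripper_force: 0.0
```

>>> {"op": "play_rows", "data": {"commands": [[0, 0, -1, 0, 0, 0], [0, 0, -3.5, 0, 0, 0], [0, 0, -7, 0, 0, 0], [0, 0, -10, 0, 0, 0], [0, 0, -11, 0, 0, 0]]}}

```text
clock: 18.58
position: [0.6234, 0.1776, 0.1526]
orientation: [[0.051, 0.999, 0.011], [0.999, -0.051, 0.002], [0.003, 0.01, -1.0]]
force: [-0.3, -0.3, 1.0]
width: 0.0781
gripper_force: 0.0
```

>>> {"op": "play_rows", "data": {"commands": [[-1.5, -0.2, 0, 0, 0, 0], [-4.2, -0.5, 0, 0, 0, 0], [-7.5, -0.8, 0, 0, 0, 0], [-11.2, -1.2, 0, 0, 0, 0], [-15, -1.6, 0, 0, 0, 0]]}}

```text
clock: 19.0
position: [0.5949, 0.0262, 0.1424]
orientation: [[0.05, 0.999, -0.005], [0.999, -0.05, -0.0], [-0.001, -0.005, -1.0]]
force: [0.1, -0.1, -0.2]
width: 0.0781
gripper_force: 0.0
```

>>> {"op": "play_rows", "data": {"commands": [[-3.8, -0.4, 0, 0, 0, 0], [-7.2, -0.8, 0, 0, 0, 0], [-10.2, -1.1, 0, 0, 0, 0], [-12, -1.3, 0, 0, 0, 0], [-12.6, -1.4, 0, 0, 0, 0]]}}

```text
clock: 19.42
position: [0.5743, -0.1007, 0.1426]
orientation: [[0.055, 0.998, -0.005], [0.998, -0.055, -0.0], [-0.0, -0.005, -1.0]]
force: [0.7, -0.0, -0.9]
width: 0.0781
gripper_force: 0.0
```

```bash
python3 st.py .578 -.0972 .030 -2.9;python3 w.py jar small_jar_c
```

```text
19.5167 [ 0.5749 -0.0991  0.1432] yaw -3.07 w 0.0778 F [-0.2 -0.2 -0.6] g 0.0
to target [ 0.2   0.34 11.31 -0.2  -0.06 -0.17]
[ 0.57571712 -0.09703593  0.14383861] [ 0.58  -0.026  0.303]
small_jar_c expected extent [287. 167.] [349. 236.]
  p 0.81 [289. 170. 347. 234.] fit [ 0.5791 -0.0954  0.2439] 0.073
```

>>> {"op": "play_rows", "data": {"commands": [[0, 0.15, 2, 0, 0, 0], [0, 0.15, 5.5, 0, 0, 0], [0, 0.15, 8.8, 0, 0, 0], [0, 0.15, 10.6, 0, 0, 0], [0, 0.15, 11.4, 0, 0, 0]]}}

```text
clock: 20.03
position: [0.5755, -0.0945, 0.0269]
orientation: [[0.048, 0.999, -0.007], [0.999, -0.048, 0.003], [0.002, -0.008, -1.0]]
force: [0.5, 1.9, -1.2]
width: 0.078
gripper_force: 0.0
```

>>> {"op": "play_rows", "data": {"commands": [[0, 0, 0, 0, 0, 0], [0, 0, 0, 0, 0, 0], [0, 0, 0, 0, 0, 0], [0, 0, 0, 0, 0, 0], [0, 0, 0, 0, 0, 0]], "fingers": 3.5}}

```text
clock: 20.45
position: [0.5796, -0.0973, 0.0337]
orientation: [[0.051, 0.999, 0.004], [0.999, -0.051, -0.001], [-0.0, 0.004, -1.0]]
force: [0.3, 0.6, 2.3]
width: 0.0517
gripper_force: 20.0
```

```bash
python3 st.py .6167 .0811 .15 -2.9;python3 w.py jar2 small_jar_c
```

```text
20.55 [ 0.5796 -0.0973  0.0337] yaw -2.92 w 0.0512 F [-0.6  1.5  5.3] g 20.0
to target [ 18.     2.84 -11.63   0.22   0.02  -0.02]
[ 0.57961309 -0.0972981   0.03369016] [ 0.583 -0.024  0.193]
small_jar_c expected extent [260. 194.] [362. 310.]
  p 0.57 [268. 196. 361. 299.] fit [ 0.5795 -0.0962  0.3225] 0.114
```

>>> {"op": "play_rows", "data": {"commands": [[0, 0, -1, 0, 0, 0], [0, 0, -3.5, 0, 0, 0], [0, 0, -6.5, 0, 0, 0], [0, 0, -8.5, 0, 0, 0], [0, 0, -9, 0, 0, 0]]}}

```text
clock: 21.07
position: [0.5803, -0.0978, 0.1263]
orientation: [[0.051, 0.999, 0.007], [0.999, -0.051, -0.002], [-0.002, 0.007, -1.0]]
force: [-0.2, -0.1, -0.6]
width: 0.0516
gripper_force: 20.0
```

>>> {"op": "play_rows", "data": {"commands": [[1.2, 0.2, 0, 0, 0, 0], [3.5, 0.6, 0, 0, 0, 0], [6.5, 1, 0, 0, 0, 0], [9.5, 1.5, 0, 0, 0, 0], [12.3, 2, 0, 0, 0, 0]]}}

```text
clock: 21.48
position: [0.6029, 0.027, 0.1185]
orientation: [[0.051, 0.999, -0.005], [0.999, -0.051, 0.001], [0.001, -0.005, -1.0]]
force: [0.8, -0.5, -2.1]
width: 0.0516
gripper_force: 20.0
```

>>> {"op": "play_rows", "data": {"commands": [[2.4, 0.4, 0, 0, 0, 0], [4.2, 0.7, 0, 0, 0, 0], [5.2, 0.8, 0, 0, 0, 0], [5.6, 0.85, 0, 0, 0, 0], [5.6, 0.85, 0, 0, 0, 0]]}}

```text
clock: 21.9
position: [0.6149, 0.081, 0.1198]
orientation: [[0.05, 0.999, -0.003], [0.999, -0.05, -0.0], [-0.0, -0.003, -1.0]]
force: [0.1, -0.3, -2.5]
width: 0.0516
gripper_force: 20.0
```

>>> {"op": "play_rows", "data": {"commands": [[0, 0, 1.5, 0, 0, 0], [0, 0, 4, 0, 0, 0], [0, 0, 6, 0, 0, 0], [0, 0, 7.2, 0, 0, 0], [0, 0, 7.8, 0, 0, 0]]}}

```text
clock: 22.32
position: [0.6139, 0.079, 0.0405]
orientation: [[0.052, 0.999, -0.005], [0.999, -0.052, -0.0], [-0.001, -0.005, -1.0]]
force: [0.7, -0.3, -3.1]
width: 0.0515
gripper_force: 20.0
```

>>> {"op": "play_rows", "data": {"commands": [[0, 0, 0, 0, 0, 0], [0, 0, 0, 0, 0, 0], [0, 0, 0, 0, 0, 0], [0, 0, 0, 0, 0, 0], [0, 0, 0, 0, 0, 0]]}}

```text
clock: 22.73
position: [0.6167, 0.0802, 0.045]
orientation: [[0.051, 0.999, 0.003], [0.999, -0.051, 0.0], [0.0, 0.003, -1.0]]
force: [0.6, 0.7, -1.9]
width: 0.0518
gripper_force: 20.0
```

```bash
python3 st.py .6167 .0806 .0397 -2.9
```

```text
22.8333 [0.6164 0.0803 0.0445] yaw -2.91 w 0.0514 F [ 0.1  0.7 -1.5] g 20.0
to target [ 0.04  0.03  0.48  0.09 -0.01 -0.01]
```

>>> {"op": "play_rows", "data": {"commands": [[0, 0, 0.1, 0, 0, 0], [0, 0, 0.2, 0, 0, 0], [0, 0, 0.35, 0, 0, 0], [0, 0, 0.45, 0, 0, 0], [0, 0, 0.45, 0, 0, 0]]}}

```text
clock: 23.25
position: [0.6158, 0.0803, 0.0397]
orientation: [[0.051, 0.999, 0.0], [0.999, -0.051, 0.0], [0.0, 0.0, -1.0]]
force: [-2.2, -0.7, 2.4]
width: 0.0512
gripper_force: 20.0
```

>>> {"op": "play_rows", "data": {"commands": [[0, 0, 0, 0, 0, 0], [0, 0, 0, 0, 0, 0], [0, 0, 0, 0, 0, 0], [0, 0, 0, 0, 0, 0], [0, 0, 0, 0, 0, 0]], "fingers": 7}}

```text
clock: 23.67
position: [0.6158, 0.0802, 0.0388]
orientation: [[0.051, 0.999, -0.0], [0.999, -0.051, 0.0], [0.0, -0.0, -1.0]]
force: [-0.0, 0.1, -0.5]
width: 0.0701
gripper_force: 0.0
```

>>> {"op": "play_rows", "data": {"commands": [[0, 0, -1, 0, 0, 0], [0, 0, -3.5, 0, 0, 0], [0, 0, -7, 0, 0, 0], [0, 0, -10, 0, 0, 0], [0, 0, -11, 0, 0, 0]]}}

```text
clock: 24.08
position: [0.6185, 0.0803, 0.156]
orientation: [[0.051, 0.999, 0.011], [0.999, -0.051, 0.001], [0.001, 0.011, -1.0]]
force: [0.6, 0.9, 1.0]
width: 0.07
gripper_force: 0.0
```

>>> {"op": "play_rows", "data": {"commands": [[-1.5, 0, 0, 0, 0, -4], [-4.2, 0, 0, 0, 0, -10], [-7.5, 0, 0, 0, 0, -16.5], [-10.7, -0.5, 0, 0, 0, -23], [-14, -0.9, 0, 0, 0, -29.5]], "fingers": 8}}

```text
clock: 24.5
position: [0.599, -0.0601, 0.1482]
orientation: [[-0.453, 0.891, -0.001], [0.891, 0.453, 0.0], [0.001, -0.001, -1.0]]
force: [0.0, -0.6, 0.6]
width: 0.0803
gripper_force: 0.0
```

>>> {"op": "play_rows", "data": {"commands": [[-3, -2, 0, 0, 0, -6.5], [-6.2, -4, 0, 0, 0, -13], [-9.2, -6, 0, 0, 0, -19.5], [-11.8, -7.6, 0, 0, 0, -25.5], [-13.1, -8.5, 0, 0, 0, -29.5]]}}

```text
clock: 24.92
position: [0.5812, -0.2181, 0.1481]
orientation: [[-0.831, 0.557, -0.001], [0.557, 0.831, -0.001], [0.0, -0.001, -1.0]]
force: [-0.3, 0.3, 0.2]
width: 0.0798
gripper_force: 0.0
```

```bash
python3 st.py .5833 -.2143 .030 56.1;python3 w.py block block_c
```

```text
25.0167 [ 0.581  -0.2185  0.148 ] yaw 55.83 w 0.0798 F [0.1 0.3 0. ] g 0.0
to target [ 0.04  0.48 11.8  -0.04 -0.06 -0.27]
[ 0.58168999 -0.21521482  0.14812125] [ 0.521 -0.176  0.307]
block_c expected extent [294. 155.] [345. 247.]
```

View pics/w_block.png

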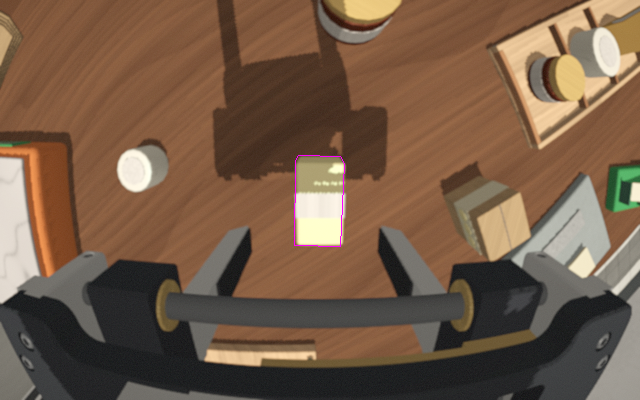

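```bash
python3 st.py .5833 -.2143 .030 56.1;python3 w.py block1 block_c
```

```text
25.2167 [ 0.5823 -0.2131  0.1486] yaw 56.1 w 0.0801 F [ 0.  -0.1 -1.3] g 0.0
to target [-0.16 -0.05 11.86  0.03 -0.04  0.  ]
[ 0.58250303 -0.21277124  0.14880735] [ 0.522 -0.172  0.308]
block_c expected extent [289. 157.] [340. 248.]
  p 0.97 [289. 158. 340. 247.] fit [ 0.5835 -0.2141  2.5499] 0.053
```

The block fills its projected outline at x 295–344, y 155–246 and is square to the jaws. I descend and grip.

>>> {"op": "play_rows", "data": {"commands": [[-0.15, -0.05, 2, 0, 0, 0], [-0.15, -0.05, 5.5, 0, 0, 0], [-0.15, -0.05, 9, 0, 0, 0], [-0.15, -0.05, 11, 0, 0, 0], [-0.15, -0.05, 11.8, 0, 0, 0]]}}

```text
clock: 25.73
position: [0.5807, -0.2131, 0.0262]
orientation: [[-0.831, 0.557, -0.007], [0.557, 0.831, 0.004], [0.008, -0.001, -1.0]]
force: [-0.5, 0.6, -0.4]
width: 0.0799
gripper_force: 0.0
```

>>> {"op": "play_rows", "data": {"commands": [[0, 0, 0, 0, 0, 0], [0, 0, 0, 0, 0, 0], [0, 0, 0, 0, 0, 0], [0, 0, 0, 0, 0, 0], [0, 0, 0, 0, 0, 0]], "fingers": 2.5}}

```text
clock: 26.15
position: [0.5845, -0.2161, 0.0332]
orientation: [[-0.83, 0.558, 0.003], [0.558, 0.83, -0.002], [-0.004, 0.001, -1.0]]
force: [-0.1, 0.3, 0.6]
width: 0.0501
gripper_force: 0.0
```

```bash
python3 st.py .4543 .1643 .15 3.4;python3 w.py block2 block_c
python3 - <<'E'
from h import *
s=env.get_state(); p=s['position']; T=(p,s['orientation'])
a=p+[0,0,.12]; y0=np.radians(56.1); b=np.array([.4543,.1643,a[2]])
f=T
for fr,yw in((0,56.1-18),(.3,3.4),(.72,3.4),(1,3.4)):
    d,f=go(a+(b-a)*fr,np.radians(yw),frm=f); print(d)
E
```

```text
26.25 [ 0.5842 -0.2159  0.0326] yaw 56.07 w 0.0422 F [0.7 0.8 0.5] g 0.6
to target [ 31.97  24.31 -11.8    0.11   0.1   52.67]
[ 0.58413045 -0.21580544  0.03241761] [ 0.523 -0.175  0.191]
block_c expected extent [275. 173.] [363. 323.]
  p 0.89 [273. 174. 356. 296.] fit [ 0.5831 -0.2152  2.5524] 0.206
[-3.000e-02  1.000e-02 -1.200e+01  7.000e-02  1.300e-01  1.797e+01]
[11.38  3.97  0.    0.    0.   34.7 ]
[16.26 -4.5   0.    0.    0.    0.  ]
[10.84 -3.    0.    0.    0.    0.  ]
```

>>> {"op": "play_rows", "data": {"commands": [[0, 0, -1, 0, 0, 0], [0, 0, -3.5, 0, 0, 2], [0, 0, -7, 0, 0, 7], [0, 0, -10.5, 0, 0, 13], [0, 0, -12, 0, 0, 18]]}}

```text
clock: 26.77
position: [0.5848, -0.2166, 0.1569]
orientation: [[-0.613, 0.79, 0.007], [0.79, 0.613, -0.003], [-0.007, 0.003, -1.0]]
force: [0.9, -0.4, -0.2]
width: 0.0416
gripper_force: 20.0
```

>>> {"op": "play_rows", "data": {"commands": [[1.2, 0.4, 0, 0, 0, 7], [3.5, 1.2, 0, 0, 0, 14], [6, 2.1, 0, 0, 0, 21], [8.7, 3, 0, 0, 0, 28], [11.4, 4, 0, 0, 0, 34.7]]}}

```text
clock: 27.18
position: [0.5434, -0.1005, 0.1509]
orientation: [[-0.052, 0.999, -0.001], [0.999, 0.052, 0.0], [0.0, -0.001, -1.0]]
force: [-0.5, 1.1, -1.2]
width: 0.0417
gripper_force: 20.0
```

>>> {"op": "play_rows", "data": {"commands": [[3, -0.8, 0, 0, 0, 0], [6.3, -1.7, 0, 0, 0, 0], [9.6, -2.6, 0, 0, 0, 0], [13, -3.6, 0, 0, 0, 0], [16.3, -4.5, 0, 0, 0, 0]]}}

```text
clock: 27.6
position: [0.4886, 0.0601, 0.1511]
orientation: [[-0.058, 0.998, -0.001], [0.998, 0.058, -0.0], [0.0, -0.001, -1.0]]
force: [0.6, -0.5, -1.1]
width: 0.0416
gripper_force: 20.0
```

>>> {"op": "play_rows", "data": {"commands": [[3.3, -0.9, 0, 0, 0, 0], [6.3, -1.7, 0, 0, 0, 0], [8.8, -2.4, 0, 0, 0, 0], [10.2, -2.8, 0, 0, 0, 0], [10.7, -3, 0, 0, 0, 0]]}}

```text
clock: 28.02
position: [0.4524, 0.1657, 0.1511]
orientation: [[-0.062, 0.998, -0.001], [0.998, 0.062, 0.0], [0.0, -0.001, -1.0]]
force: [-0.6, -0.7, -1.8]
width: 0.0417
gripper_force: 20.0
```

>>> {"op": "play_rows", "data": {"commands": [[0, 0, 1.5, 0, 0, 0], [0, 0, 4.5, 0, 0, 0], [0, 0, 7.5, 0, 0, 0], [0, 0, 9.5, 0, 0, 0], [0, 0, 10.3, 0, 0, 0]]}}

```text
clock: 28.43
position: [0.4511, 0.1624, 0.0444]
orientation: [[-0.058, 0.998, -0.007], [0.998, 0.058, -0.002], [-0.002, -0.007, -1.0]]
force: [-0.5, -0.9, -1.7]
width: 0.0417
gripper_force: 20.0
```

>>> {"op": "play_rows", "data": {"commands": [[0, 0, 0, 0, 0, 0], [0, 0, 0, 0, 0, 0], [0, 0, 0.1, 0, 0, 0], [0, 0, 0.2, 0, 0, 0], [0, 0, 0.2, 0, 0, 0]]}}

```text
clock: 28.85
position: [0.4546, 0.1641, 0.0473]
orientation: [[-0.059, 0.998, 0.003], [0.998, 0.059, 0.001], [0.0, 0.003, -1.0]]
force: [-0.5, -0.4, -0.8]
width: 0.0419
gripper_force: 20.0
```

```bash
python3 st.py .4543 .1630 .0386 3.4
```

```text
28.95 [0.4543 0.164  0.047 ] yaw 3.38 w 0.0414 F [ 0.2  0.1 -1.5] g 20.0
to target [-0.1  -0.01  0.84  0.1  -0.02 -0.02]
```

>>> {"op": "play_rows", "data": {"commands": [[-0.1, 0, 0.2, 0, 0, 0], [-0.1, 0, 0.4, 0, 0, 0], [-0.1, 0, 0.6, 0, 0, 0], [-0.1, 0, 0.75, 0, 0, 0], [-0.1, 0, 0.8, 0, 0, 0]]}}

```text
clock: 29.37
position: [0.4535, 0.1629, 0.0383]
orientation: [[-0.059, 0.998, -0.001], [0.998, 0.059, -0.0], [0.0, -0.001, -1.0]]
force: [-3.1, -0.4, 4.7]
width: 0.0416
gripper_force: 20.0
```

```bash
python3 st.py .4543 .1630 .0386 3.4
```

```text
29.4667 [0.4535 0.1629 0.0384] yaw 3.38 w 0.0417 F [-1.4 -0.2  3.6] g 20.0
to target [ 0.    0.08 -0.02 -0.02 -0.   -0.02]
```

>>> {"op": "play_rows", "data": {"commands": [[0, 0, 0, 0, 0, 0], [0, 0, 0, 0, 0, 0], [0, 0, 0, 0, 0, 0], [0, 0, 0, 0, 0, 0], [0, 0, 0, 0, 0, 0]], "fingers": 6.4}}

```text
clock: 29.88
position: [0.4537, 0.1629, 0.0379]
orientation: [[-0.059, 0.998, 0.0], [0.998, 0.059, 0.0], [0.0, 0.0, -1.0]]
force: [-0.6, -0.6, 0.1]
width: 0.0639
gripper_force: 0.0
```

>>> {"op": "play_rows", "data": {"commands": [[0, 0, -1, 0, 0, 0], [0, 0, -3.5, 0, 0, 0], [0, 0, -7, 0, 0, 0], [0, 0, -10, 0, 0, 0], [0, 0, -11, 0, 0, 0]]}}

```text
clock: 30.3
position: [0.4564, 0.1636, 0.1541]
orientation: [[-0.059, 0.998, 0.01], [0.998, 0.059, 0.002], [0.002, 0.01, -1.0]]
force: [0.7, -0.3, -0.1]
width: 0.0643
gripper_force: 0.0
```

>>> {"op": "play_rows", "data": {"commands": [[-1.5, -0.1, 0, 0, 0, 0], [-4.2, -0.3, 0, 0, 0, 0], [-7.5, -0.5, 0, 0, 0, 0], [-11, -0.7, 0, 0, 0, 0], [-14.5, -0.9, 0, 0, 0, 0]], "fingers": 8}}

```text
clock: 30.72
position: [0.4528, 0.0165, 0.1478]
orientation: [[-0.06, 0.998, -0.0], [0.998, 0.06, 0.0], [0.0, -0.0, -1.0]]
force: [0.2, -0.4, 0.6]
width: 0.0799
gripper_force: 0.0
```

>>> {"op": "play_rows", "data": {"commands": [[-3.9, -0.2, 0, 0, 0, 0], [-7.8, -0.5, 0, 0, 0, 0], [-11.7, -0.7, 0, 0, 0, 0], [-15.6, -1, 0, 0, 0, 0], [-19.5, -1.2, 0, 0, 0, 0]]}}

```text
clock: 31.13
position: [0.4521, -0.1795, 0.1478]
orientation: [[-0.059, 0.998, -0.0], [0.998, 0.059, 0.0], [0.0, 0.0, -1.0]]
force: [0.8, -0.2, 0.2]
width: 0.08
gripper_force: 0.0
```

>>> {"op": "play_rows", "data": {"commands": [[-3.9, -0.2, 0, 0, 0, 0], [-7.8, -0.5, 0, 0, 0, 0], [-11.7, -0.7, 0, 0, 0, 0], [-15.2, -0.9, 0, 0, 0, 0], [-17.1, -1, 0, 0, 0, 0]]}}

```text
clock: 31.55
position: [0.4519, -0.3528, 0.1472]
orientation: [[-0.056, 0.998, -0.001], [0.998, 0.056, -0.001], [-0.001, -0.001, -1.0]]
force: [-0.6, 0.5, -0.6]
width: 0.0802
gripper_force: 0.0
```

```bash
python3 st.py >/dev/null; python3 st.py .453 -.348 .028 3.4;python3 w.py sr small_round_c
```

```text
31.75 [ 0.4524 -0.3492  0.1471] yaw 3.34 w 0.0803 F [0.6 0.3 0.2] g 0.0
to target [ 0.09  0.07 11.92 -0.04 -0.11 -0.06]
[ 0.4527713  -0.34793203  0.14750387] [ 0.448 -0.276  0.306]
small_round_c expected extent [290. 169.] [340. 225.]
```

View pics/w_sr.png

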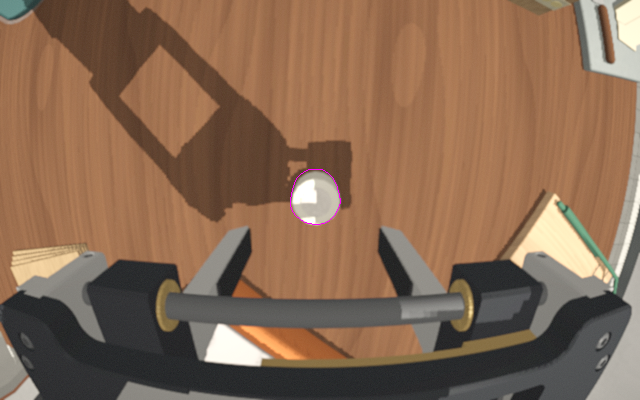

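```bash
python3 w.py sr2 small_round_c; python3 st.py
```

```text
[ 0.45307167 -0.34751101  0.14793763] [ 0.449 -0.275  0.307]
small_round_c expected extent [290. 170.] [339. 225.]
  p 0.84 [289. 174. 339. 226.] fit [ 0.4535 -0.3469  0.2316] 0.116
32.05 [ 0.4532 -0.3478  0.1482] yaw 3.48 w 0.0799 F [-0.5  0.3 -0.4] g 0.0
```

The small round sits in its projected outline at (315,197), centred between the fingers.

>>> {"op": "play_rows", "data": {"commands": [[0.1, 0, 2, 0, 0, 0], [0.1, 0, 5.5, 0, 0, 0], [0.1, 0, 9, 0, 0, 0], [0.1, 0, 11.2, 0, 0, 0], [0.1, 0, 12, 0, 0, 0]]}}

```text
clock: 32.47
position: [0.4506, -0.3452, 0.0235]
orientation: [[-0.06, 0.998, -0.006], [0.998, 0.06, 0.006], [0.006, -0.005, -1.0]]
force: [-0.1, 1.1, -0.3]
width: 0.08
gripper_force: 0.0
```

>>> {"op": "play_rows", "data": {"commands": [[0, 0, 0, 0, 0, 0], [0, 0, 0, 0, 0, 0], [0, 0, 0, 0, 0, 0], [0, 0, 0, 0, 0, 0], [0, 0, 0, 0, 0, 0]]}}

```text
clock: 32.88
position: [0.4539, -0.349, 0.03]
orientation: [[-0.059, 0.998, 0.003], [0.998, 0.059, -0.002], [-0.003, 0.003, -1.0]]
force: [0.3, -0.2, 0.0]
width: 0.0804
gripper_force: 0.0
```

>>> {"op": "play_rows", "data": {"commands": [[0, 0, 0, 0, 0, 0], [0, 0, 0, 0, 0, 0], [0, 0, 0, 0, 0, 0], [0, 0, 0, 0, 0, 0], [0, 0, 0, 0, 0, 0]], "fingers": 2.5, "newtons": 15}}

```text
clock: 33.3
position: [0.4528, -0.348, 0.0279]
orientation: [[-0.059, 0.998, -0.0], [0.998, 0.059, 0.0], [0.0, -0.0, -1.0]]
force: [-0.1, 0.4, 0.4]
width: 0.0499
gripper_force: 0.0
```

```bash
python3 st.py .4489 .2541 .15 3.4;python3 w.py sr3 small_round_c
```

```text
33.4 [ 0.4528 -0.348   0.0279] yaw 3.38 w 0.0438 F [ 0.   0.6 -0.2] g 15.0
to target [ 6.013e+01  3.160e+00 -1.220e+01  0.000e+00 -1.000e-02 -2.000e-02]
[ 0.4527919  -0.34797952  0.02786109] [ 0.449 -0.275  0.187]
small_round_c expected extent [273. 200.] [357. 297.]
  p 0.86 [270. 206. 354. 295.] fit [ 0.4528 -0.3475  0.2537] 0.125
```

>>> {"op": "play_rows", "data": {"commands": [[0, 0, -1, 0, 0, 0], [0, 0, -3.5, 0, 0, 0], [0, 0, -7, 0, 0, 0], [0, 0, -10.5, 0, 0, 0], [0, 0, -12, 0, 0, 0]]}}

```text
clock: 33.92
position: [0.4544, -0.3495, 0.1542]
orientation: [[-0.059, 0.998, 0.006], [0.998, 0.059, -0.006], [-0.006, 0.006, -1.0]]
force: [0.7, -1.1, -0.0]
width: 0.0438
gripper_force: 15.0
```

>>> {"op": "play_rows", "data": {"commands": [[1.2, 0, 0, 0, 0, 0], [3.5, 0.2, 0, 0, 0, 0], [6.5, 0.3, 0, 0, 0, 0], [9.7, 0.5, 0, 0, 0, 0], [13, 0.7, 0, 0, 0, 0]]}}

```text
clock: 34.33
position: [0.4507, -0.2155, 0.146]
orientation: [[-0.058, 0.998, -0.003], [0.998, 0.058, 0.002], [0.003, -0.003, -1.0]]
force: [-0.3, 0.4, -0.7]
width: 0.0439
gripper_force: 15.0
```

>>> {"op": "play_rows", "data": {"commands": [[3.6, 0.2, 0, 0, 0, 0], [7.2, 0.4, 0, 0, 0, 0], [10.8, 0.6, 0, 0, 0, 0], [14.4, 0.7, 0, 0, 0, 0], [18, 0.9, 0, 0, 0, 0]]}}

```text
clock: 34.75
position: [0.4485, -0.0351, 0.1462]
orientation: [[-0.059, 0.998, -0.003], [0.998, 0.059, 0.001], [0.001, -0.003, -1.0]]
force: [1.8, 0.4, -0.8]
width: 0.0438
gripper_force: 15.0
```

>>> {"op": "play_rows", "data": {"commands": [[3.6, 0.2, 0, 0, 0, 0], [7.2, 0.4, 0, 0, 0, 0], [10.8, 0.6, 0, 0, 0, 0], [14.4, 0.7, 0, 0, 0, 0], [18, 0.9, 0, 0, 0, 0]]}}

```text
clock: 35.17
position: [0.4466, 0.1446, 0.1463]
orientation: [[-0.059, 0.998, -0.003], [0.998, 0.059, -0.0], [-0.0, -0.003, -1.0]]
force: [0.3, -0.0, -1.4]
width: 0.0437
gripper_force: 15.0
```

>>> {"op": "play_rows", "data": {"commands": [[3.4, 0.2, 0, 0, 0, 0], [6.5, 0.4, 0, 0, 0, 0], [9, 0.5, 0, 0, 0, 0], [10.5, 0.6, 0, 0, 0, 0], [11, 0.65, 0, 0, 0, 0]]}}

```text
clock: 35.58
position: [0.4467, 0.255, 0.1461]
orientation: [[-0.063, 0.998, -0.004], [0.998, 0.063, -0.0], [-0.0, -0.004, -1.0]]
force: [0.4, -0.3, -0.6]
width: 0.0437
gripper_force: 15.0
```

>>> {"op": "play_rows", "data": {"commands": [[0, 0, 1.5, 0, 0, 0], [0, 0, 4.5, 0, 0, 0], [0, 0, 7.5, 0, 0, 0], [0, 0, 9.4, 0, 0, 0], [0, 0, 10.2, 0, 0, 0]]}}

```text
clock: 36.0
position: [0.4452, 0.2508, 0.0412]
orientation: [[-0.059, 0.998, -0.008], [0.998, 0.058, -0.004], [-0.003, -0.008, -1.0]]
force: [-0.5, -0.7, -2.2]
width: 0.0439
gripper_force: 15.0
```

>>> {"op": "play_rows", "data": {"commands": [[0, 0, 0, 0, 0, 0], [0, 0, 0.2, 0, 0, 0], [0, 0, 0.4, 0, 0, 0], [0, 0, 0.4, 0, 0, 0], [0, 0, 0.4, 0, 0, 0]]}}

```text
clock: 36.42
position: [0.4497, 0.2531, 0.0433]
orientation: [[-0.059, 0.998, 0.002], [0.998, 0.059, 0.001], [0.001, 0.002, -1.0]]
force: [0.1, 0.5, -1.0]
width: 0.044
gripper_force: 15.0
```

```bash
python3 st.py .4489 .2536 .0339 3.4
```

```text
36.5167 [0.4496 0.2531 0.0431] yaw 3.38 w 0.0439 F [ 1.4  0.2 -0.8] g 15.0
to target [ 0.06 -0.06  0.92  0.11 -0.04 -0.02]
```

>>> {"op": "play_rows", "data": {"commands": [[0.05, 0, 0.2, 0, 0, 0], [0.05, 0, 0.4, 0, 0, 0], [0.05, 0, 0.6, 0, 0, 0], [0.05, 0, 0.75, 0, 0, 0], [0.05, 0, 0.8, 0, 0, 0]]}}

```text
clock: 36.93
position: [0.4487, 0.2532, 0.0338]
orientation: [[-0.059, 0.998, -0.001], [0.998, 0.059, -0.0], [-0.0, -0.001, -1.0]]
force: [-0.7, 0.3, 2.3]
width: 0.044
gripper_force: 15.0
```

```bash
python3 st.py .4489 .2536 .0339 3.4
```

```text
37.0333 [0.4488 0.2533 0.0339] yaw 3.38 w 0.044 F [ 0.5 -0.1 -0.7] g 15.0
to target [ 0.03  0.02 -0.   -0.01 -0.   -0.02]
```

>>> {"op": "play_rows", "data": {"commands": [[0, 0, 0, 0, 0, 0], [0, 0, 0, 0, 0, 0], [0, 0, 0, 0, 0, 0], [0, 0, 0, 0, 0, 0], [0, 0, 0, 0, 0, 0]], "fingers": 6.4}}

```text
clock: 37.45
position: [0.4489, 0.2533, 0.0341]
orientation: [[-0.059, 0.998, 0.0], [0.998, 0.059, 0.0], [0.0, 0.0, -1.0]]
force: [-0.3, -0.1, -1.2]
width: 0.0641
gripper_force: 0.0
```

>>> {"op": "play_rows", "data": {"commands": [[0, 0, -1, 0, 0, 0], [0, 0, -3.5, 0, 0, 0], [0, 0, -7, 0, 0, 0], [0, 0, -10.5, 0, 0, 0], [0, 0, -13, 0, 0, 0]]}}

```text
clock: 37.87
position: [0.4497, 0.2537, 0.1682]
orientation: [[-0.059, 0.998, 0.004], [0.998, 0.059, 0.002], [0.002, 0.004, -1.0]]
force: [0.5, 0.3, 0.1]
width: 0.0641
gripper_force: 0.0
```

>>> {"op": "play_rows", "data": {"commands": [[1, -1.5, -2, 0, 0, 0], [3, -4, -4, 0, 0, 0], [5.5, -7, -6, 0, 0, 0], [8, -9.5, -8, 0, 0, 0], [9, -10.5, -9, 0, 0, 0]]}}

```text
clock: 38.28
position: [0.3364, 0.3393, 0.2582]
orientation: [[-0.062, 0.998, 0.003], [0.998, 0.062, 0.005], [0.005, 0.003, -1.0]]
force: [0.4, 0.5, -0.4]
width: 0.0638
gripper_force: 0.0
```

>>> {"op": "play_rows", "data": {"commands": [[2, -1, 0, 0, 0, 0], [5, -2.5, 0, 0, 0, 0], [8, -4, 0, 0, 0, 0], [10, -5, 0, 0, 0, 0], [10, -5, 0, 0, 0, 0]]}}

```text
clock: 38.7
position: [0.2805, 0.4365, 0.2546]
orientation: [[-0.064, 0.998, -0.001], [0.998, 0.064, 0.002], [0.002, -0.001, -1.0]]
force: [0.4, -0.8, -0.0]
width: 0.0638
gripper_force: 0.0
```

```bash
cat > fin.py <<'E'
from h import *
M={n:env.camera_model(n) for n in("top","scene")}
I={n:env.snapshot(n) for n in M}
C={"long_crate":[.6215,.177,-.05],"short_crate":[.452,.2027,.06]}
B={"big_round_c":("long_crate",0),"wedge_c":("long_crate",.096),"small_jar_c":("long_crate",-.096),"block_c":("short_crate",-.0385),"small_round_c":("short_crate",.0515)}
for t,(c,y) in B.items():
    x0,y0,a=C[c]; g=np.array([x0-np.sin(a)*y,y0+np.cos(a)*y])
    for n in M:
        ov=sil(t,[*g,a+np.pi/2,.006],M[n],False)>.5
        I[n]=I[n].copy(); cs,_=cv2.findContours(ov.astype(np.uint8),0,1); cv2.drawContours(I[n],cs,-1,(255,0,255),1)
        for r in env.trace(n,t)[:1]:
            b=fit(t,[(r['pixels'],M[n],False)],[a+np.pi/2],z0=.006)
            print(t,n,round(r['p'],2),'err mm',((b[0][:2]-g)*1000).round(1),'yaw err',np.degrees(b[0][2]-a-np.pi/2).round(1),round(b[1],3))
k=cv2.resize(I["top"][100:310,110:490],None,fx=2.1,fy=2.1); cv2.imwrite("pics/fin_top.png",k[:,:,::-1])
k=cv2.resize(I["scene"][130:310,200:500],None,fx=2.6,fy=2.6); cv2.imwrite("pics/fin_scene.png",k[:,:,::-1])
E
python3 fin.py
```

```text
big_round_c top 0.72 err mm [-169.    67.2] yaw err 12.3 1.004
big_round_c scene 0.8 err mm [-3.4 -0. ] yaw err 1.8 0.116
wedge_c top 0.96 err mm [0.5 0.3] yaw err -1.5 0.046
wedge_c scene 0.85 err mm [-0.9 -0.9] yaw err 2.2 0.051
small_jar_c top 0.66 err mm [-0.4 -0.2] yaw err 12.1 0.14
small_jar_c scene 0.87 err mm [0.1 0.3] yaw err -4.9 0.103
block_c top 0.63 err mm [-1.2 -1.6] yaw err -1.3 0.061
block_c scene 0.88 err mm [-1.8  0.1] yaw err -0.8 0.071
small_round_c top 0.82 err mm [ 0.4 -1. ] yaw err 14.2 0.101
small_round_c scene 0.86 err mm [-2.7  0.7] yaw err 7.6 0.152
```

View pics/fin_top.png

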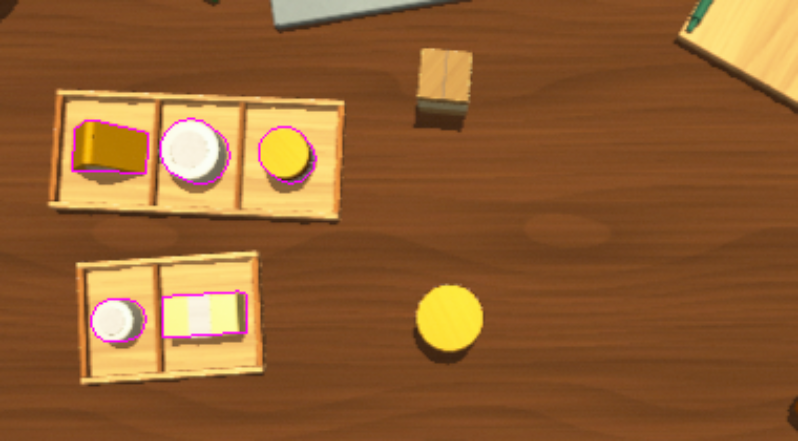

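View pics/fin_scene.png

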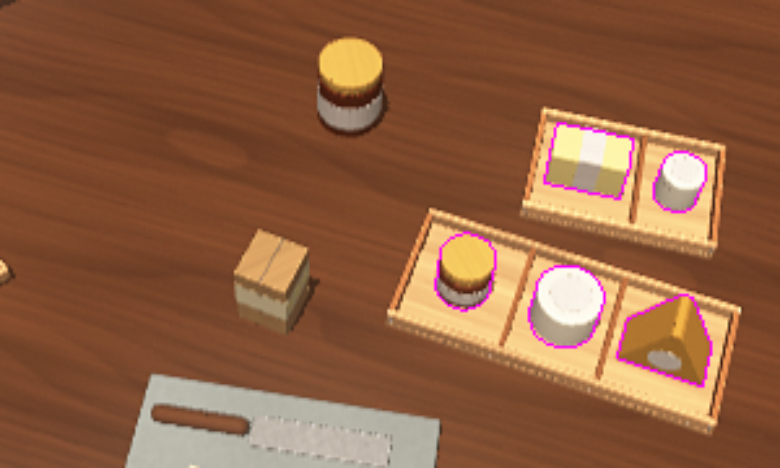

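All five things stand upright inside their target outlines in both views: wedge, big round and jar in the long crate, small round and block in the short one. They are within about 3 mm of bay centre, apart from one top-view fit of the big round, where the network had plainly picked something else. The tall jar and the carton have not moved, so I hand in.

```bash
python3 -c "
from plant import env
print(env.sign_off())"
```

```text
the job is handed in; nothing more can be done
None
```

Both crates are made up as asked and the job is handed in after about 39 s on the robot's clock: every item stands upright within about 3 mm of its bay centre, and the tall jar and carton are where they were.

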